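# Set the label printer's dial and print a label

### The arm

A 6-joint arm with a two-finger parallel gripper is mounted at the origin on the work surface. World frame = base frame: x ahead of the robot, y to its left, z up, the work surface at z = 0. Lengths are in mm, angles in rad, forces in N, time in s.
With the tool pointing down it reaches from about 350 to 875 mm from the base axis. Payload 4.2 kg.
Tool frame: the origin (TCP) lies between the finger pads; the fingertips stand 14 mm ahead of it and the grasp point (between the pads) lies 5 mm behind it; z points along the fingers, y is the line along which they close (so a half turn about z gives the same grasp; the last joint's range is limited). The gripper opens to 85 mm and grips with 20 to 120 N. Pads are 22 mm wide; open, the fingers measure 114 mm over their backs; the gripper's body (76 mm by 85 mm) begins 54 mm behind the grasp point. The pads swing forward as they close: fully open they stand 13 mm farther back than shut.
Start: joints at [1.41, 0.385, 0.008, 0, -1.194, -0.259], TCP at [254.703, 570.724, 245.312] pointing down, gripper open.
Joint ranges: [-3.14, 3.14], [-1.21, 2.06], [-1.07, 1.41], [-3.16, 2.05], [-2.99, -0.16], [-3.1, 3.1]. Speed limits (rad/s): [2.79, 2.79, 3.14, 3.14, 3.14, 3.14].

### API

Orientations are given as a unit quaternion [x, y, z, w].
In Python, from bench import * gives the robot as it stands.
- The arm moves only by the tool carry_out, never from a script. Its argument "motion" is a list of rows, each a list of 7 numbers: the turn, a rotation vector about the tool's x, y, z in rad, then the shift along the tool's x, y, z in mm, then the opening, from -1 (shut) to 1 (fully open), so that 0 is half open. A call has 1 to 5 rows; each row is the pose to reach, as a shift and turn from the pose commanded when the call began, along the tool's axes at that moment; what a row does not reach only later rows make up. A row lasts 1/8 s, in which the tool goes at most 62.5 mm and 10.7 degrees, less where a joint would pass 70% of its speed; a pose out of reach is approached as far as the arm can. A call with a gripper value outside its range is refused whole. The fingers move at their own pace and stop on an object; the grip force is fixed at half the most. Time passes only in rows, so rows that repeat a pose let the fingers close. It gives the time, the measured TCP pose, the force, the opening and the grip force at its end, in the units of the state.
- read_state(): the state, without advancing time (a new reading comes with each control period).
- get_image(name): name is "side" or "top"; returns a dict with "color" (480x640x3 uint8, blue, green, red), "mtx" (3x3 intrinsics, pixels), "k1" (the pictures are not rectified: a ray, as slopes to the right and down, at radius r is drawn at 1 + k1 r^2 times it, then the intrinsics apply), "position" and "orientation" of the camera in the world. Camera axes: x right, y down, z forward; pixel columns grow to the right and rows downward; lengths in mm; the calibration is good to about 2 mm. A picture is of the moment at which its call begins. There is no depth.
- job_done(): hands the job in; it is judged then, once.
The state is a dict: "clock": time; "joints": joint angles; "joint_vel": joint speeds; "joint_efforts": joint torques, N m; "position": TCP position; "ee_rot": TCP orientation; "contact_force": force on the tool from outside, world axes, zero at the start; "wrist_torque": the same for the moment, N m; "gripper_width": finger opening in mm; "grasp_force": force on a finger pad.
Only numpy, scipy, OpenCV 4.12 (cv2) and the standard library are available. Lean on these libraries where they do the work, as an engineer would, in place of code of your own. Each camera call takes 0.05 s, during which the arm holds its last target. There are 200 camera calls.

### The job

On the label printer, turn the knurled selector dial clockwise by fingertip friction until its orange pointer clicks into the detent at the green dot. Then press the green key all the way down, let it spring back and move clear. Leave the red key alone, and do not pick up or shift the phone, the steel pan or the roll of labels.

Things in the scene. Friction and masses are not known exactly. Their poses are not given: they have to be found in the camera images.
- printer: white and grey label printer fixed to the table, 262 (x) x 252 (y) x 100 mm high; origin at the centre of its underside, z up, its front (label slot) faces its own -x. A flat grey deck 100 mm above the table carries the dial and the keys; along the deck's far (+x) edge, from x = 72 mm on, a display hump 200 mm wide rises to 127 mm above the table.
- dial_top (a point): on the dial's axis, in its top face, 111 mm above the table, at (-12, 55) mm in the printer's frame. The dial is a flat grey disc 80 mm in diameter, vertical axis, knurled edge, its flat top face only 5 mm above the black collar (112 mm diameter) around it: press a fingertip down on the face and drag it round. This frame turns with the dial; its -x is the pointer's direction.
- pointer_tip (a point): outer end of the orange pointer line on the dial's top face, 38 mm from the dial's axis
- green_dot (a point): green dot (11 mm) on the collar, 48.5 mm from the dial's axis on the printer's -x side; white tick marks on the collar show the other detents
- dial (a joint): dial angle, rad: 0 with the pointer at the green dot, growing clockwise seen from above. Spring detents at -1.571, -0.785, 0, +0.785, stops at -1.85 and 1.05; left free it snaps to the nearest detent. It starts at -1.571 or -0.785. Leaving a detent takes about 0.05 N m (about 2 N off-centre on the face), so a downward press of about 10 N carries it by friction.
- green_key_top (a point): centre of the top of the green key, a round push key 28 mm in diameter at (-75, -70) mm in the printer's frame, its top 122 mm above the table, in a black housing 44 mm in diameter and 112 mm high above the table
- green_key (a joint): travel of the green key, m: 0 released, 0.006 fully down, which takes about 5 N; it springs back
- red_key_top (a point): centre of the top of the red key, same size and height as the green one, at (25, -70) mm in the printer's frame; not to be pressed
- red_key (a joint): travel of the red key, m: 0 released, 0.006 fully down
- pan: loose open steel pan 160 x 100 x 60 mm high, beside the printer; origin at the centre of its underside; leave it where it is
- phone: loose black phone lying flat, 150 x 74 x 9 mm, beside the printer; origin at the centre of its underside; leave it where it is
- label_roll: loose roll of labels standing on end, 64 mm in diameter, 45 mm high, in front of the printer; origin at the centre of its underside; leave it where it is

How it is judged (in metres and radians):
On the way, in this order (a step that is already met when the one before it is completed fails the run):
1. the dial rests in the detent at the green dot (value of joint dial between -0.12 and 0.12 rad), for 0.3 s.
2. the green key is pressed all the way down (value of joint green_key above 0.0048 m), for 0.05 s.
At the end, for the whole second after the job is handed in: the dial sits within 0.12 rad of the green dot's detent, both keys are up (within 1.5 mm), and the pan, the phone and the roll are within 15 mm of where they started (all of step 1 and value of joint each of green_key, red_key below 0.0015 m and distance of each of pan, phone, label_roll from where it was at the start of the episode below 0.015 m); the robot touches nothing.
It fails at once if the green key is pressed while the dial is not at the green dot (value of joint green_key above 0.003 m and (value of joint dial below -0.2 rad or value of joint dial above 0.2 rad)).
It fails at once if the red key is pressed (value of joint red_key above 0.003 m).
It fails at once if the pan, the phone or the roll is lifted or shifted by 15 mm or more (distance of any of pan, phone, label_roll from where it was at the start of the episode above 0.015 m).
It also fails if it takes over 48 s, if anything falls off the work surface, if the arm or the gripper's body presses on something with over 40 N, if the wrist force passes 120 N, or if a joint passes its speed limit or range.

## Working session

There is one attempt and no reset: what is moved stays moved. The work goes in short steps, Python scripts to look and compute and a tool call to move; the robot and the scene stay as the last step left them, time stands still between calls to the robot, and variables do not carry over. Pictures are saved under pics/ and viewed, at most 10 in all, crops included, and the job is handed in when it is done.

Besides the shell and the picture viewer there is one more tool, called after ">>>" as a command line: name --pt "numbers of a row" for each row, then --argument value for the rest. carry_out: Moves the arm, as the interface text tells. Its arguments: {"type":"object","properties":{"motion":{"type":"array"}},"required":["motion"]}

```bash
mkdir -p pics; ls; python3 - <<'E'
from bench import *
import cv2
for n in("top","side"):
    d=get_image(n); cv2.imwrite(f"pics/{n}0.png",d["color"]); print(n,d["mtx"],d["k1"],d["position"],d["orientation"])
s=read_state(); print(s)
E
```

```text
pics
top [[436.63452899   0.         315.69445307]
 [  0.         436.63452899 242.15415217]
 [  0.           0.           1.        ]] -0.10790973793342923 [ 440.79019485   52.53177008 1036.85749117] [-0.70178128  0.71008801 -0.04470551  0.03576957]
side [[520.7187927    0.         324.24169963]
 [  0.         520.7187927  236.26052187]
 [  0.           0.           1.        ]] -0.15605262562226227 [ 296.70928137 -749.59839764  745.90464991] [ 0.88464361 -0.12988791  0.0603148  -0.44373071]
{'clock': 0.1, 'joints': array([ 1.40958602e+00,  3.85516051e-01,  6.76302216e-03, -4.24941882e-04,
       -1.19398232e+00, -2.58598068e-01]), 'joint_vel': array([ 0.00013417, -0.00177573,  0.0034029 ,  0.00328791,  0.00092026,
        0.00056343]), 'joint_efforts': array([-8.77954481e-04, -3.93318129e+01,  1.88931280e+01,  4.19803306e+00,
       -2.57052387e-03,  2.24024809e-06]), 'position': array([254.52763157, 570.29343452, 244.31066502]), 'ee_rot': array([ 9.78034072e-01, -2.08442738e-01, -1.50063647e-04,  9.77976762e-04]), 'contact_force': array([-0.07883329,  0.5901967 ,  0.80399897]), 'wrist_torque': array([0.00115615, 0.0112621 , 0.0155582 ]), 'grasp_force': 0.0, 'gripper_width': 85.40128702120751}
```

View pics/top0.png

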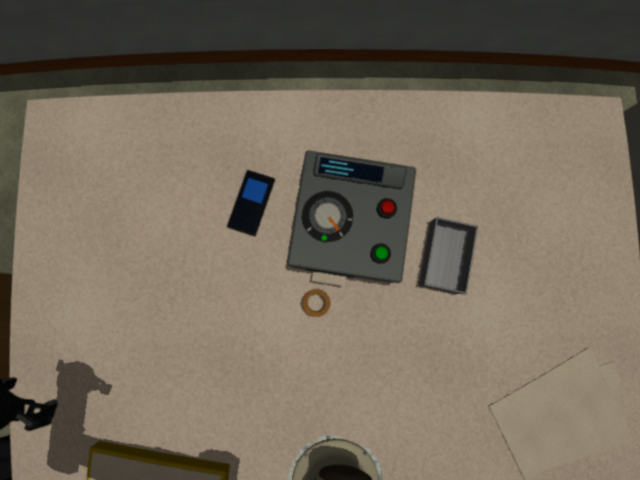

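View pics/side0.png

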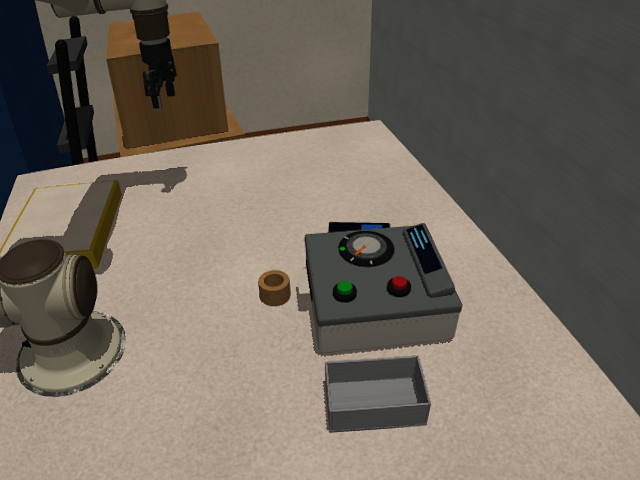

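The top view shows the printer with the dial at about (328,215). The orange pointer runs to the lower right, so the dial starts at -0.785, and the green dot is at (324,238). The green key is at (381,253) and the red key at (387,208). The phone (252,203), pan (448,256) and roll (316,303) stand clear of the printer, and the side view agrees.

```bash
cat > h.py <<'E'
from bench import *
import cv2, numpy as np
from scipy.spatial.transform import Rotation as R
def ray(d,p):
    K=d["mtx"]; q=cv2.undistortPoints(np.array([[p]],float),K,np.array([d["k1"],0,0,0,0.]))[0,0]
    return R.from_quat(d["orientation"]).apply([*q,1.])
def onz(d,p,z):
    v=ray(d,p); o=np.array(d["position"]); return o+v*(z-o[2])/v[2]
def blobs(d,lo,hi,box):
    x0,y0,x1,y1=box; m=cv2.inRange(cv2.cvtColor(d["color"],cv2.COLOR_BGR2HSV),lo,hi)[y0:y1,x0:x1]
    n,_,st,c=cv2.connectedComponentsWithStats(m)
    return [(st[i,4],c[i]+[x0,y0]) for i in range(1,n) if st[i,4]>5]
def measure(d,box):
    out={}
    for nm,lo,hi in(("green",(45,120,50),(75,255,255)),("red",(0,170,60),(4,255,255)),("red2",(174,170,60),(180,255,255)),("orange",(7,120,90),(20,255,255))):
        out[nm]=sorted(blobs(d,lo,hi,box),key=lambda t:-t[0])
    return out
E
python3 - <<'E'
from h import *
for n,box in(("top",(285,145,420,285)),("side",(300,215,460,330))):
    d=get_image(n); m=measure(d,box)
    for k,v in m.items():
        for a,c in v: print(n,k,a,c.round(1),onz(d,c,122).round(1),onz(d,c,106).round(1))
s=read_state(); print(R.from_quat(s["ee_rot"]).as_matrix().round(3))
E
```

```text
top green 138 [381.2 252.6] [521.7 -97.7 122. ] [ 523.1 -100.3  106. ]
top green 34 [323.7 237.5] [555.1  23.3 122. ] [557.1  22.7 106. ]
top red 125 [387.5 206.6] [ 620.2 -114.5  122. ] [ 623.4 -117.4  106. ]
top orange 48 [333.5 223.5] [584.7   2.  122. ] [587.2   1.1 106. ]
side green 163 [344.4 287.1] [ 519.6 -102.7  122. ] [525.3 -86.1 106. ]
side green 20 [342.  248.3] [549.8   4.4 122. ] [556.3  23.7 106. ]
side red 151 [399.2 282.1] [ 617.5 -119.4  122. ] [ 625.7 -103.2  106. ]
side orange 36 [359.7 249.9] [580.9 -10.5 122. ] [588.2   8.4 106. ]
[[ 0.913 -0.408 -0.   ]
 [-0.408 -0.913 -0.001]
 [ 0.     0.001 -1.   ]]
```

>>> carry_out --pt "0 0 0 46 30.5 0 -0.3" --pt "0 0 0 92 61 0 -0.3" --pt "0 0 0 138 92 0 -0.3" --pt "0 0 0 184 123 0 -0.3" --pt "0 0 0 230 153 0 -0.3"

```text
clock: 0.82
position: [403.0, 335.6, 245.4]
ee_rot: [0.978, -0.208, 0.0, -0.0]
contact_force: [1.0, 1.0, 0.6]
gripper_width: 29.7
grasp_force: 0.0
```

>>> carry_out --pt "0 0 0 46 30.5 0 -0.3" --pt "0 0 0 92 61 0 -0.3" --pt "0 0 0 138 92 0 -0.3" --pt "0 0 0 184 123 0 -0.3" --pt "0 0 0 230 153 0 -0.3"

```text
clock: 1.45
position: [550.7, 102.1, 245.3]
ee_rot: [0.978, -0.208, 0.0, -0.0]
contact_force: [0.2, 2.2, -0.2]
gripper_width: 30.1
grasp_force: 0.0
```

>>> carry_out --pt "0 0 0 42 29 0 -0.3" --pt "0 0 0 85 58 0 -0.3" --pt "0 0 0 85 58 45 -0.3" --pt "0 0 0 85 58 85 -0.3" --pt "0 0 0 85 58 85 -0.3"

```text
clock: 2.08
position: [601.8, 15.5, 156.9]
ee_rot: [0.978, -0.209, -0.004, 0.002]
contact_force: [0.3, 0.1, 1.3]
gripper_width: 29.9
grasp_force: 0.0
```

```bash
python3 - <<'E'
from h import *
s=read_state(); print(s["position"],s["contact_force"],s["joints"].round(2))
a=get_image("top");b=get_image("side")
f=lambda d,x,y:cv2.resize(d["color"][y:y+130,x:x+130],(400,400),interpolation=cv2.INTER_CUBIC)
cv2.imwrite("pics/c1.png",np.hstack([f(a,285,150),f(b,310,180)]))
E
```

```text
[601.77138194  15.46160737 156.85302141] [0.25283719 0.10821667 1.26334589] [ 0.29  0.42 -0.17 -0.   -0.99  0.86]
```

View pics/c1.png

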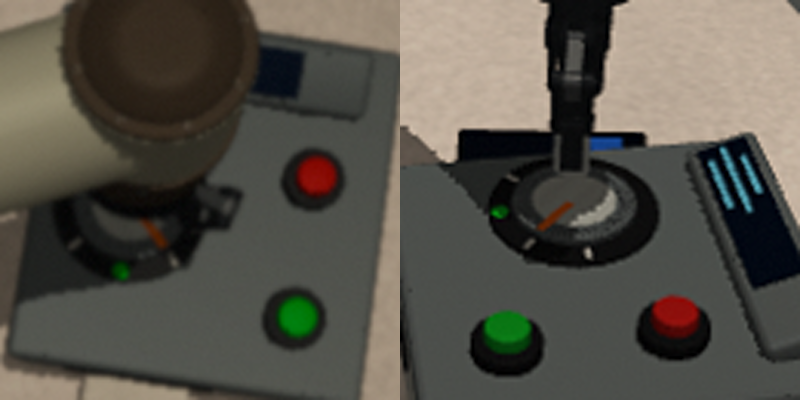

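The left half (top view) shows the gripper over the dial. The right half (side view) shows the fingertips just above the dial face, with the pointer still one detent short of the green dot.

>>> carry_out --pt "0 0 0 2 0 12 -0.3" --pt "0 0 0 2 0 24 -0.3" --pt "0 0 0 2 0 28 -0.3" --pt "0 0 0 2 0 28 -0.3"

```text
clock: 2.68
position: [605.7, 15.4, 131.9]
ee_rot: [0.978, -0.208, -0.0, 0.0]
contact_force: [0.6, -0.6, 0.4]
gripper_width: 29.5
grasp_force: 0.0
```

>>> carry_out --pt "0 0 0 -1 0 2 -0.3" --pt "0 0 0 -1 0 4 -0.3" --pt "0 0 0 -1 0 4 -0.3"

```text
clock: 3.05
position: [604.9, 15.8, 128.3]
ee_rot: [0.978, -0.208, -0.0, 0.0]
contact_force: [-0.3, 0.3, 0.3]
gripper_width: 29.9
grasp_force: 0.0
```

>>> carry_out --pt "0 0 0 0 0 1 -0.3" --pt "0 0 0 0 0 2 -0.3" --pt "0 0 0 0 0 2 -0.3"

```text
clock: 3.42
position: [604.9, 15.8, 126.2]
ee_rot: [0.978, -0.208, -0.0, 0.0]
contact_force: [-0.5, 0.0, 0.5]
gripper_width: 30.0
grasp_force: 0.0
```

>>> carry_out --pt "0 0 0 0 1 1 -0.3" --pt "0 0 0 0 1 2 -0.3" --pt "0 0 0 0 1 2 -0.3"

```text
clock: 3.8
position: [604.5, 14.8, 124.7]
ee_rot: [0.978, -0.208, 0.0, 0.0]
contact_force: [-1.2, 0.6, 2.6]
gripper_width: 29.8
grasp_force: 1.4
```

>>> carry_out --pt "0 0 0 0 0 1 -0.3" --pt "0 0 0 0 0 1 -0.3"

```text
clock: 4.05
position: [604.5, 14.8, 124.6]
ee_rot: [0.978, -0.208, 0.0, 0.0]
contact_force: [-2.7, 0.5, 7.5]
gripper_width: 29.8
grasp_force: 3.6
```

>>> carry_out --pt "0 0 0 0 0 1.3 -0.3" --pt "0 0 0.1 0 0 1.3 -0.3" --pt "0 0 0.2 0 0 1.3 -0.3" --pt "0 0 0.3 0 0 1.3 -0.3" --pt "0 0 0.4 0 0 1.3 -0.3"

```text
clock: 4.68
position: [604.9, 14.9, 124.5]
ee_rot: [0.917, -0.4, 0.001, -0.0]
contact_force: [-4.6, 0.4, 10.8]
gripper_width: 30.2
grasp_force: 5.8
```

```bash
python3 - <<'E'
from h import *
s=read_state(); print(s["wrist_torque"])
b=get_image("side");a=get_image("top")
for d,bx in((b,(320,220,400,275)),(a,(300,190,355,245))):print([(n,onz(d,c,111).round(1)) for n,c in measure(d,bx)["orange"]])
E
```

```text
[0.22577252 1.27139519 0.02292401]
[(np.int32(9), array([574.4,   8.8, 111. ]))]
[]
```

>>> carry_out --pt "0 0 0.1 0 0 0 -0.3" --pt "0 0 0.2 0 0 0 -0.3" --pt "0 0 0.3 0 0 0 -0.3" --pt "0 0 0.37 0 0 0 -0.3" --pt "0 0 0.37 0 0 0 -0.3"

```text
clock: 5.4
position: [605.4, 14.9, 124.6]
ee_rot: [0.828, -0.56, 0.001, -0.001]
contact_force: [-3.0, 0.6, 10.3]
gripper_width: 30.2
grasp_force: 5.5
```

>>> carry_out --pt "0 0 0 0 0 -5 -0.3" --pt "0 0 0 0 0 -30 -0.3" --pt "0 0 0 0 0 -60 -1" --pt "0 0 0 0 0 -60 -1"

```text
clock: 5.9
position: [606.0, 15.2, 184.3]
ee_rot: [0.828, -0.56, 0.002, -0.002]
contact_force: [0.7, -0.5, 0.2]
gripper_width: 0.0
grasp_force: 0.0
```

```bash
python3 - <<'E'
from h import *
s=read_state(); print(s["position"],R.from_quat(s["ee_rot"]).as_matrix().round(3))
b=get_image("side");a=get_image("top")
for d,bx in((b,(320,220,400,275)),(a,(300,190,355,245))):
  m=measure(d,bx)
  for k in("orange","green"): print(k,[(n,onz(d,c,111 if k=="orange" else 106).round(1)) for n,c in m[k]])
f=lambda d,x,y:cv2.resize(d["color"][y:y+130,x:x+130],(400,400),interpolation=cv2.INTER_CUBIC)
cv2.imwrite("pics/c2.png",np.hstack([f(a,285,150),f(b,310,180)]))
E
```

```text
[606.04177517  15.1851695  184.34705528] [[ 0.372 -0.928  0.005]
 [-0.928 -0.372  0.001]
 [ 0.001 -0.005 -1.   ]]
orange [(np.int32(18), array([585.6,  18.4, 111. ]))]
green [(np.int32(16), array([556.1,  23.1, 106. ]))]
orange []
green [(np.int32(14), array([557.1,  22.7, 106. ]))]
```

View pics/c2.png

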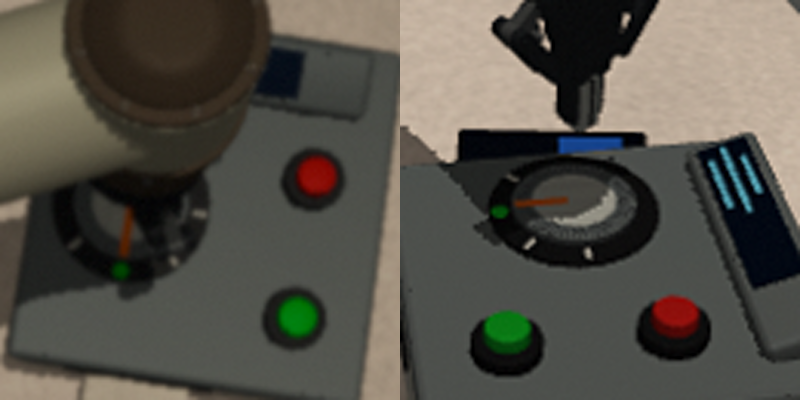

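Both views show the orange pointer lined up with the green dot. Next is the green key, with the fingers shut.

>>> carry_out --pt "0 0 0 25 40 0 -1" --pt "0 0 0 50 80 0 -1" --pt "0 0 0 74 120.5 0 -1" --pt "0 0 0 74 120.5 25 -1" --pt "0 0 0 74 120.5 38 -1"

```text
clock: 6.62
position: [518.7, -99.1, 141.9]
ee_rot: [0.828, -0.561, -0.002, 0.001]
contact_force: [0.7, 0.9, 0.6]
gripper_width: 0.0
grasp_force: 0.0
```

>>> carry_out --pt "0 0 0 0 0 0 -1" --pt "0 0 0 0 0 0 -1"

```text
clock: 6.88
position: [520.9, -98.2, 144.2]
ee_rot: [0.828, -0.56, 0.0, 0.0]
contact_force: [0.6, -0.4, -0.1]
gripper_width: -0.3
grasp_force: 0.0
```

```bash
python3 - <<'E'
from h import *
b=get_image("side");a=get_image("top")
f=lambda d,x,y:cv2.resize(d["color"][y:y+130,x:x+130],(400,400),interpolation=cv2.INTER_CUBIC)
cv2.imwrite("pics/c3.png",np.hstack([f(a,310,170),f(b,290,200)]))
E
```

```text
(no output)
```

View pics/c3.png

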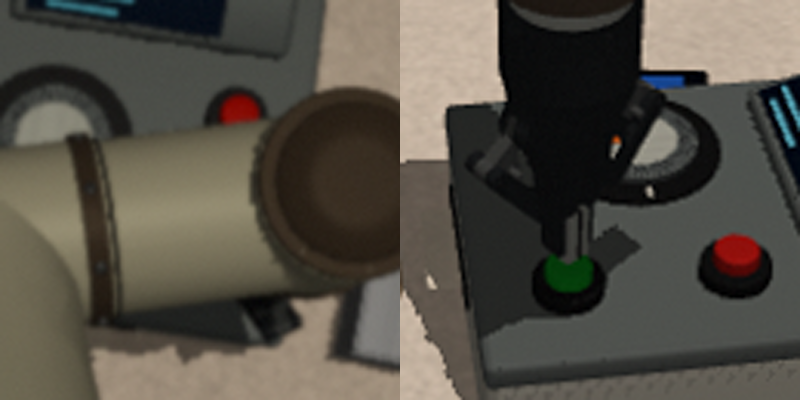

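The side view (right half) shows the shut fingertips just above the green key, with the red key well clear.

>>> carry_out --pt "0 0 0 0 0 4 -1" --pt "0 0 0 0 0 8 -1" --pt "0 0 0 0 0 11 -1" --pt "0 0 0 0 0 14 -1" --pt "0 0 0 0 0 14 -1"

```text
clock: 7.6
position: [520.3, -98.5, 130.4]
ee_rot: [0.828, -0.56, 0.0, -0.0]
contact_force: [-1.3, 1.2, 4.3]
gripper_width: 0.1
grasp_force: 2.3
```

>>> carry_out --pt "0 0 0 0 0 1 -1" --pt "0 0 0 0 0 2 -1" --pt "0 0 0 0 0 2.5 -1" --pt "0 0 0 0 0 2.5 -1"

```text
clock: 8.1
position: [520.4, -98.5, 129.9]
ee_rot: [0.828, -0.56, 0.001, -0.0]
contact_force: [-5.4, 3.6, 14.8]
gripper_width: 0.2
grasp_force: 7.8
```

The force rose sharply to 15 N while the travel stopped at about 6 mm, so the key is on its stop. I'll retract now.

>>> carry_out --pt "0 0 0 0 0 -10 -1" --pt "0 0 0 0 0 -50 -1" --pt "0 0 0 0 0 -100 -1" --pt "0 0 0 0 0 -130 -1" --pt "0 0 0 0 0 -130 -1"

```text
clock: 8.72
position: [521.4, -98.7, 260.0]
ee_rot: [0.828, -0.56, 0.002, -0.002]
contact_force: [-0.6, -0.3, -1.7]
gripper_width: 0.5
grasp_force: 0.0
```

>>> carry_out --pt "0 0 0 50 20 0 -1" --pt "0 0 0 100 40 0 -1" --pt "0 0 0 150 60 0 -1" --pt "0 0 0 150 60 0 -1" --pt "0 0 0 150 60 0 -1"

```text
clock: 9.35
position: [519.6, -260.1, 256.0]
ee_rot: [0.828, -0.561, -0.001, 0.0]
contact_force: [0.2, 0.0, -0.3]
gripper_width: -0.3
grasp_force: 0.0
```

```bash
python3 - <<'E'
from h import *
b=get_image("side");a=get_image("top"); print(read_state()["contact_force"])
cv2.imwrite("pics/c4.png",np.hstack([cv2.resize(d["color"],(400,300)) if 0 else cv2.resize(d["color"][y:y+200,x:x+260],(400,308)) for d,x,y in((a,220,130),(b,240,200))]))
E
```

```text
[-0.40327819 -0.51683198 -0.07917932]
```

View pics/c4.png

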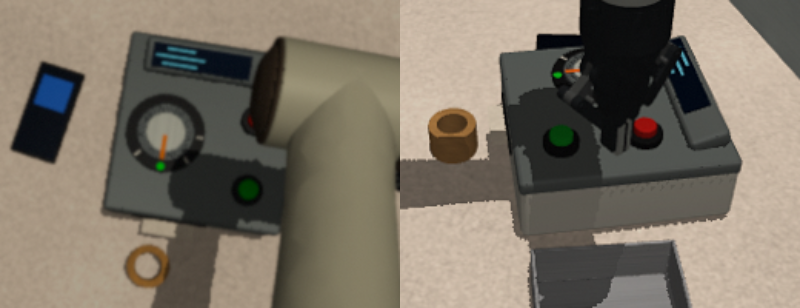

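The pointer is on the green dot, the key has sprung back, the loose objects are where they were, and the arm is clear at 256 mm. I'm handing in.

```bash
python3 -c "
from bench import *
print(job_done())"
```

```text
the job is handed in; nothing more can be done
None
```

I turned the dial to the green-dot detent, pressed the green key to its stop and saw it spring back, then handed the job in with the arm clear; the red key, phone, pan and roll were left alone (no verdict was returned).

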